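Hang a storage arm on a slotted upright

ROBOT

A 6-joint arm with a two-finger parallel gripper is mounted at the origin on the work surface. World frame = base frame: x ahead of the robot, y to its left, z up, the work surface at z = 0. Lengths are in m, angles in degrees, forces in N, time in s.
With the tool pointing down it reaches from about 0.4 to 0.825 m from the base axis. Payload 7 kg.
Tool frame: the origin (TCP) lies at the very end of the fingers, on their centre line; the grasp point (between the pads) lies 19 mm behind it (ctrl.grip_point_offset is the distance from the TCP to the grasp point, in m); x points along the fingers, z is the direction in which the jaws open and shut, and the axes are right-handed (so a half turn about x gives the same grasp; the last joint's range is limited). The gripper opens to 88 mm and grips with 3 to 60 N. Pads are 19 mm wide; open, the fingers measure 130 mm over their backs; the gripper's body (78 mm by 193 mm) begins 47 mm behind the grasp point.
Start: joints at [-49.326, 20.546, 0.682, 0, -70.136, -16.507], TCP at [0.276, -0.616, 0.227] pointing down, gripper open.
Joint ranges: [-176.03, 176.03], [-82.01, 121.73], [-58.28, 71.71], [-173.87, 95.51], [-174.79, -0.11], [-173.66, 173.66]. Speed limits (degrees/s): [136.94, 136.94, 172.46, 180, 180, 180].

INTERFACE

Orientations are given as [roll, pitch, yaw] about the fixed x, y, z axes, in that order (R = Rz(yaw) Ry(pitch) Rx(roll)).
In Python, from plant import get_obs, snapshot, calibration, close_job, ctrl gives the robot as it stands.
- The arm moves only by the tool move_arm, never from a script. Its argument "commands" is a list that holds one entry, the list of rows, each a list of 4 numbers: the shift along the tool's x, y, z in cm, then the turn about the tool's x in rad. In form: [[[dx, dy, dz, spin], ...]]. A call has 1 to 8 rows; each row shifts and turns the commanded pose from where the row before left it, along the tool's axes as they then stand; what a row does not reach is not made up. A row lasts 1/10 s, in which the tool goes at most 50 mm and 8.59 degrees, less where a joint would pass 70% of its speed; a pose out of reach is approached as far as the arm can. A call with a gripper value outside its range is refused whole. "jaw" is the finger opening in cm, from 0 to 8.76, set as the call begins (left out, the last holds). The fingers move at their own pace and stop on an object; the grip force is fixed at half the most. Time passes only in rows, so rows that do not move let the fingers close. It gives the time, the measured TCP pose, the force and the opening at its end, in the units of the state.
- get_obs(): the state, without advancing time (a new reading comes with each control period).
- snapshot(name): name is "scene" or "side" or "wrist"; returns (picture, depth): 480x640x3 uint8, red, green, blue; 480x640 float32, m along the optical axis (not along the pixel's ray), 0 where there is no reading.
- calibration(name): a dict with "mtx" (3x3 intrinsics, pixels), "T" (4x4, takes a point from camera to world coordinates); the wrist camera has in their place "tool_from_camera" (4x4, takes a point from camera to tool coordinates, whose origin is the TCP and whose axes are the tool frame's). Camera axes: x right, y up, looking along -z (the intrinsics and any distortion apply to the point x, -y, -z); pixel columns grow to the right and rows downward; lengths in m; the calibration is good to about 2 mm. A picture is of the moment at which its call begins: read the wrist's pose just before it. calibration takes no time and is no camera call.
- close_job(): hands the job in, once; it reports no verdict.
The state is a dict: "clock": time; "joint_pos": joint angles; "qvel": joint speeds; "tau": joint torques, N m; "tool_pos": TCP position; "orientation": TCP orientation; "force": force on the tool from outside, world axes, zero at the start; "moment": the same for the moment, N m; "opening": finger opening in m.
Only numpy, scipy, OpenCV 4.12 (cv2) and the standard library are available. Lean on these libraries where they do the work, as an engineer would, in place of code of your own. Each camera call takes 0.05 s, during which the arm holds its last target. There are 200 camera calls.

TASK

Hang the loose galvanised storage arm on the slotted bench upright: put both of its claws into the two slots from the robot's side, then press it down gently, without letting it drop or forcing it, only until the spring catch snaps over the claw and the arm is fully home. Let go of it, and leave the wrench, jar, can and tray where they are.

Things in the scene. Friction and masses are not known exactly. Their poses are not given: they have to be found in the camera images.
- bracket: Loose grey metal storage arm, 0.12-0.24 kg, L-shaped, standing on the bench as it will hang. Sizes mm. Origin: foot of its back plate's back face, mid width; z up, arm towards its -x, claws towards +x. Arm 160 long, 36 wide, 8 thick, underside z 0, lip 30 high at its far end; back plate x -6 to 0, 44 wide, 145 high; a sloping brace 10 thick joins web (x -58, z 75) and arm (x -118, z 15).
- bracket_web (a point): Point to grip, above the centre of mass (x -35), at x -34, y 0, z 125 mm of the storage arm: in its upright web on the centre line, 10 thick (across the arm's y), x -58 to -6, z 8 to 145, free on both sides and above. Pinch it from above across y. Held so, the arm can still pitch in the grip when swung fast.
- bracket_claw (a point): Underside of the upper claw's neck where it leaves the back plate: x 0, y 0, z 90 mm of the storage arm. A like claw sits 66 lower (z 24). Claws are 8 wide; neck 10 high, reaching back to x 12; from it a hook hangs 16.5 below the neck's underside (x 7 to 12, its inner face sloping to x 9 at its foot); behind it a barb slopes out from x 13 at the foot to x 18 at 6.5 below the neck.
- upright: Fixed grey metal post 223 high, 70 wide, on a 120 x 120 x 8 mm foot plate. Origin: on the bench under the middle of its slotted front face, which is its plane x = 0 and looks to its -x (the robot's side); y across, z up. Face 5 thick, open behind. Hung fully home, the storage arm's origin is at x 0 (up to 2 mm play), y 0, z 70 mm +- 10 of it. Forces between arm and upright must stay below 35 N.
- slot (a point): Nominal middle of the upper slot's lower edge, in the front face: x 0, y 0, z 160 mm of the upright. Two slots, each 12 wide and 56 high; the lower one's lower edge is 66 mm below. The real slots and catch sit up to 10 mm higher or lower than this point, different each time and not reported. Claws enter freely with bracket_claw 30 to 35 mm above this point and within 1.5 mm sideways.
- catch (a joint): Spring catch behind the upper slot (m): 0 when sprung out; pushed back ever more, to 0.003-0.005, by the upper claw's barb over its last 13 mm down; springs back to 0 above the barb about 1.5 mm before home. Needs a push down that grows to 4-12 N. Home, right after the snap, is a rigid stop. While pressing down, keep the arm lightly pushed (about 4 N) towards the face.
- pin (a joint): Small sprung tell-tale pin (m) standing 3 mm up from the lower slot's lower edge: 0 while free, pushed down to 0.003 by the lower claw's neck when the arm is fully home. Its spring is under 1 N.
- wrench: Bystander: steel wrench lying on the bench, origin at the middle of its underside.
- jar: Bystander: glass jar 70 across, 90 high, origin at the centre of its underside.
- can: Bystander: steel can 90 across, 110 high, origin at the centre of its underside.
- tray: Bystander: open yellow tray 120 x 180 x 50, origin at the centre of its underside.
Things that resemble listed ones, but are neither listed nor needed, are in the scene too. There is more than one size of the bracket; the job needs the largest. Of the things shaped like the upright, the grey one is meant.

How it is judged (in metres and radians):
At the end, for the whole second after the job is handed in: The arm hangs at rest, released, claws in the slots: origin 56 to 84 mm above the upright's, within -5 to 3 mm of the face and 4 mm sideways, tilted under 0.1 rad; tell-tale pin pushed down over 0.8 mm (home), catch sprung back to under 1.2 mm (snapped over the claw) (value of joint catch below 0.0012 m and value of joint pin above 0.0008 m and z of bracket in the frame of upright between 0.056 and 0.084 m and x of bracket in the frame of upright between -0.005 and 0.003 m and y of bracket in the frame of upright between -0.004 and 0.004 m and angle between bracket's own z axis and vertical below 0.1 rad and linear speed of bracket below 0.02 m/s); the robot touches nothing.
It fails at once if the arm is forced against the upright (more than 35 N) (contact force between bracket and upright above 35 N).
It fails at once if the arm is let drop in the slots (faster than 0.35 m/s with its claws in) (x of bracket in the frame of upright between -0.007 and 0.005 m and y of bracket in the frame of upright between -0.006 and 0.006 m and z of bracket in the frame of upright below 0.12 m and linear speed of bracket above 0.35 m/s).
It fails at once if a bystander is moved more than 30 mm (distance of any of wrench, jar, can, tray from where it was at the start of the episode above 0.03 m).
It also fails if it takes over 64 s, if anything falls off the work surface, if the arm or the gripper's body presses on something with over 40 N, if the wrist force passes 120 N, or if a joint passes its speed limit or range.

## Working session

There is one attempt and no reset: what is moved stays moved. The work goes in short steps, Python scripts to look and compute and a tool call to move; the robot and the scene stay as the last step left them, time stands still between calls to the robot, and variables do not carry over. Pictures are saved under pics/ and viewed, about 8 in all and at most 12, crops included, and the job is handed in when it is done.

Besides the shell and the picture viewer there is one more tool, called after "Request:" as name(argument=value, ...) on one line, values as JSON. move_arm: Moves the arm, as the interface text tells. Its arguments: {"type":"object","properties":{"commands":{"type":"array"},"jaw":{"type":"number"}},"required":["commands"]}

```bash
ls; mkdir -p pics
cat > h.py <<'E'
import numpy as np, cv2
from plant import get_obs, snapshot, calibration, close_job, ctrl
from scipy.spatial.transform import Rotation as Ro
def grab(n):
    o=get_obs(); p,d=snapshot(n); np.savez(f'{n}.npz',p=p,d=d,pos=o['tool_pos'],ori=o['orientation']); return p,d,o
def toolR(o): return Ro.from_euler('xyz',o['orientation'],degrees=True).as_matrix()
def cloud(n):
    f=np.load(f'{n}.npz'); d=f['d']; c=calibration(n); K=c['mtx']
    v,u=np.mgrid[0:480,0:640]
    P=np.stack([(u-K[0,2])/K[0,0]*d,-(v-K[1,2])/K[1,1]*d,-d],-1)
    if 'T' in c: T=c['T']
    else:
        W=np.eye(4); W[:3,:3]=Ro.from_euler('xyz',f['ori'],degrees=True).as_matrix(); W[:3,3]=f['pos']; T=W@c['tool_from_camera']
    X=P@T[:3,:3].T+T[:3,3]; X[d==0]=np.nan
    return X,f['p']
E
python3 - <<'E'
from h import *
a,_,o=grab('scene'); b,_,_=grab('side')
print(o); print(calibration('scene').keys())
cv2.imwrite('pics/a.png',a[:,:,::-1]); cv2.imwrite('pics/b.png',b[:,:,::-1])
print(toolR(o).round(3))
E
```

```text
pics
{'clock': 0.0, 'joint_pos': array([-4.93254944e+01,  2.05916673e+01,  6.32868447e-01, -2.00001552e-02,
       -7.01348142e+01, -1.65065416e+01]), 'qvel': array([-0.10274837,  0.07374201, -0.03832678,  0.07018887, -0.0279046 ,
        0.00557249]), 'tau': array([-1.19537628e-03, -5.82718670e+01,  2.93055439e+01,  6.99739069e+00,
        6.70002846e-03, -2.31056301e-04]), 'tool_pos': array([ 0.27612278, -0.61540064,  0.22561356]), 'orientation': array([  5.15184414,  89.90451691, 119.31299649]), 'force': array([-0.27041453, -0.02692456,  0.18714389]), 'moment': array([-0.04036603,  0.03048877, -0.07858766]), 'opening': 0.08761968990645937}
dict_keys(['mtx', 'T'])
[[-0.001 -0.912 -0.409]
 [ 0.001 -0.409  0.912]
 [-1.     0.     0.002]]
```

View pics/a.png

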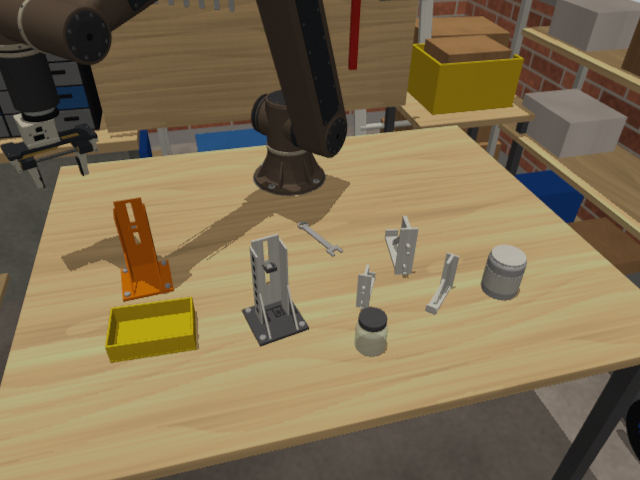

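View pics/b.png

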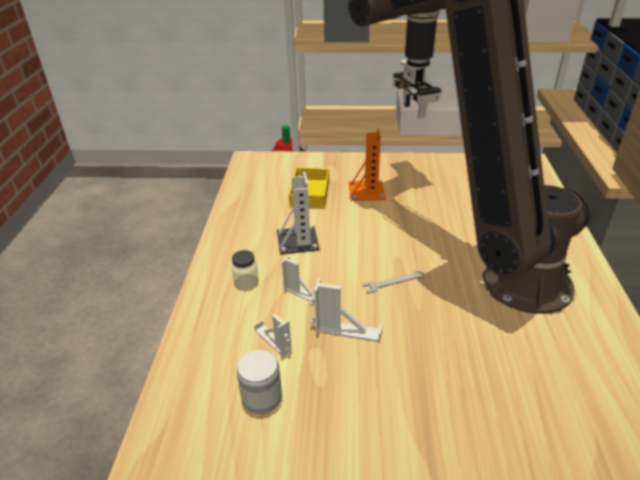

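Candidates for the bracket in the scene view are (402,247), (365,288) and (445,283). The largest is (402,247), which is (330,310) in the side view. For the upright there are the grey post at (270,290) and the orange decoy at (140,250), and I choose the grey one. Next I measure both from the depth clouds.

Run:
```python
from h import *
for n,boxes in (('scene',{'br':(380,210,425,282),'small1':(352,262,378,312),'small2':(422,248,462,315),'up':(238,230,310,345)}),('side',{'br':(308,276,386,345),'up':(272,168,325,255),'small1':(280,255,312,303)})):
    X,p=cloud(n)
    for k,(a,b,c,d) in boxes.items():
        Q=X[b:d,a:c].reshape(-1,3); Q=Q[np.isfinite(Q).all(1)]
        T=Q[Q[:,2]>0.012]; hi=T[:,2].max(); 
        print(n,k,'n',len(T),'min',T.min(0).round(3),'max',T.max(0).round(3))
        for z0,z1 in ((.015,.05),(.05,.1),(.1,.135),(.135,.15),(.15,.3)):
            s=T[(T[:,2]>z0)&(T[:,2]<z1)]
            if len(s)>4:
                r=cv2.minAreaRect((s[:,:2]*1000).astype(np.float32)); print('  z',z0,z1,len(s),np.round(r[0],1),np.round(r[1],1),round(r[2],1))
A=cloud('scene')[1][200:350,230:470]; B=cloud('side')[1][160:350,260:400]
A=cv2.resize(A,None,fx=3.3,fy=3.3,interpolation=2);
B=cv2.resize(B,None,fx=3,fy=3,interpolation=2)
cv2.imwrite('pics/c.png',A[:,:,::-1]);cv2.imwrite('pics/d.png',B[:,:,::-1])
```

```text
scene br n 972 min [0.403 0.157 0.012] max [0.581 0.224 0.148]
  z 0.015 0.05 279 [493.3 191.6] [ 45.7 177.1] 80.9
  z 0.05 0.1 289 [530.5 175.7] [102.5  43.3] 7.1
  z 0.1 0.135 227 [543.7 174.8] [68.9 42. ] 15.0
  z 0.135 0.15 149 [538.4 176.6] [66.5 43. ] 9.3
scene small1 n 548 min [ 0.556 -0.004  0.012] max [0.761 0.104 0.105]
  z 0.015 0.05 160 [610.4  60.8] [ 31.5 127.5] 62.2
  z 0.05 0.1 313 [688.9  31.7] [ 37.5 144.2] 75.0
  z 0.1 0.135 54 [639.   47.1] [30.9 44.1] 59.3
scene small2 n 523 min [0.622 0.181 0.012] max [0.722 0.282 0.106]
  z 0.015 0.05 214 [674.1 230.7] [ 31.3 119. ] 46.2
  z 0.05 0.1 235 [654.9 256.1] [31.4 56.1] 58.4
  z 0.1 0.135 53 [650.2 260.1] [26.8 43.2] 60.7
scene up n 2589 min [ 0.604 -0.237  0.012] max [ 0.71  -0.112  0.222]
  z 0.015 0.05 390 [ 651.9 -175.6] [102.  102.1] 13.7
  z 0.05 0.1 657 [ 644.6 -175.3] [71.6 71.6] 13.1
  z 0.1 0.135 323 [ 632.9 -178. ] [44.9 70.5] 11.9
  z 0.135 0.15 156 [ 632.8 -178.1] [42.3 70.2] 12.5
  z 0.15 0.3 1004 [ 631.6 -177.6] [45.3 71.6] 11.6
side br n 1462 min [0.404 0.051 0.012] max [0.596 0.23  0.151]
  z 0.015 0.05 446 [521.  172.7] [101.3 245.7] 56.6
  z 0.05 0.1 505 [528.6 195.5] [ 32.2 110. ] 81.1
  z 0.1 0.135 287 [542.  196.8] [25.2 67.2] 80.8
  z 0.135 0.15 178 [537.4 181.9] [58.3 43.5] 1.7
side up n 1722 min [ 0.573 -0.539  0.012] max [ 0.707 -0.105  0.223]
  z 0.015 0.05 637 [ 638.3 -326.1] [428.  128.7] 88.9
  z 0.05 0.1 319 [ 630.4 -329.6] [115.1 397.8] 1.5
  z 0.1 0.135 150 [ 631.3 -175.1] [39.2 77.6] 12.8
  z 0.135 0.15 70 [ 633.4 -174. ] [39.8 74.7] 16.4
  z 0.15 0.3 450 [ 631.1 -176.2] [40.4 84. ] 11.1
side small1 n 560 min [0.578 0.023 0.012] max [0.667 0.179 0.107]
  z 0.015 0.05 228 [623.5  59.4] [17.3 84.3] 69.2
  z 0.05 0.1 255 [610.4  97.7] [ 39.1 171.7] 32.8
  z 0.1 0.135 60 [644.7  50.3] [29.5 46.7] 37.5
```

View pics/c.png

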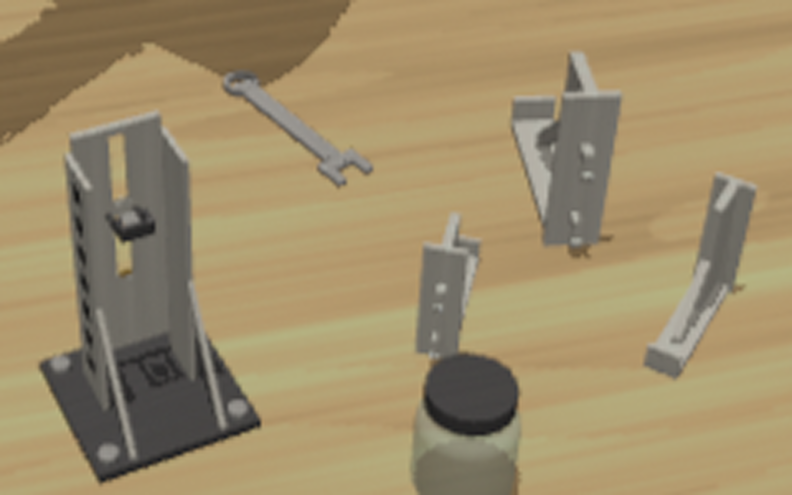

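The crop confirms it: at (402,247) is the tallest L-bracket, 145 mm high and 44 wide, with its claws at the back. The grey upright stands at (270,290) with its catch behind it, its open back away from the robot. Next I fit both poses and get the wrist camera offset.

```bash
cat >> h.py <<'E'
def rect(Q,z0,z1,c,r):
    s=Q[(Q[:,2]>z0)&(Q[:,2]<z1)&(np.hypot(Q[:,0]-c[0],Q[:,1]-c[1])<r)]
    return s
def go(pos,th,o=None):
    """shift along tool axes now (cm) and spin for target TCP pos, tool-z world azimuth th deg"""
    o=o or get_obs(); R=toolR(o); d=R.T@(np.array(pos)-o['tool_pos'])*100
    az=np.degrees(np.arctan2(R[1,2],R[0,2])); s=-np.radians((th-az+180)%360-180)
    print('tool now',o['tool_pos'].round(4),'az',az.round(2),'shift cm',d.round(2),'spin',round(s,3),'clock',round(o['clock'],2)); return d,s
E
python3 - <<'E'
from h import *
print(calibration('wrist')['tool_from_camera'].round(3)); print(calibration('wrist')['mtx'].round(0)); print(calibration('scene')['T'].round(2)); print(calibration('side')['T'].round(2))
def plane(Q):  # vertical plane by robust iter
    m=Q[:,:2]
    for i in range(8):
        c=m.mean(0); w,v=np.linalg.eigh(np.cov((m-c).T)); n=v[:,0]; r=(Q[:,:2]-c)@n; m=Q[abs(r)<.004][:,:2]
    n=n*np.sign(n[0]); return c,np.degrees(np.arctan2(n[1],n[0])),len(m)
for n in('scene','side'):
    Q=cloud(n)[0].reshape(-1,3); Q=Q[np.isfinite(Q).all(1)]
    s=rect(Q,.03,.218,(.615,-.18),.036); c,a,k=plane(s); nn=np.array([np.cos(np.radians(a)),np.sin(np.radians(a))]); t=np.array([-nn[1],nn[0]])
    on=rect(Q,.03,.218,(.63,-.177),.07); u=(on[:,:2]-c)@nn; w=(on[:,:2]-c)@t
    print(n,'upright plane',c.round(4),a,k,'u',np.percentile(u,[1,99]).round(4),'w',np.percentile(w,[1,99]).round(4), 'ctr', (c+t*np.percentile(w,[1,99]).mean()).round(4))
    s=rect(Q,.14,.152,(.54,.18),.06); print(n,'br top',len(s),s.min(0).round(3),s.max(0).round(3))
    s=rect(Q,.02,.13,(.573,.173),.03); c,a,k=plane(s); nn=np.array([np.cos(np.radians(a)),np.sin(np.radians(a))]); t=np.array([-nn[1],nn[0]])
    on=s[abs((s[:,:2]-c)@nn)<.003]; w=(on[:,:2]-c)@t; print(n,'br plane',c.round(4),a,k,np.percentile(w,[1,99]).round(4),'ctr', (c+t*np.percentile(w,[1,99]).mean()).round(4))
X,p=cloud('scene'); Q=X[190:300,105:180].reshape(-1,3); Q=Q[Q[:,2]>.03]; print('orange',Q.min(0).round(3),Q.max(0).round(3))
go((.45,-.22,.40),102)
E
```

```text
[[ 0.001  0.308 -0.951 -0.158]
 [-0.     0.951  0.308  0.083]
 [ 1.    -0.     0.001  0.001]
 [ 0.     0.     0.     1.   ]]
[[414.   0. 318.]
 [  0. 414. 245.]
 [  0.   0.   1.]]
[[ 0.26 -0.6   0.76  1.48]
 [ 0.97  0.15 -0.21 -0.3 ]
 [ 0.02  0.79  0.62  0.86]
 [ 0.    0.    0.    1.  ]]
[[-1.    0.02 -0.05  0.49]
 [-0.05 -0.6   0.8   1.11]
 [-0.02  0.8   0.6   0.99]
 [ 0.    0.    0.    1.  ]]
scene upright plane [ 0.6156 -0.1763] 10.891437639849029 1276 u [-0.0044  0.0683] w [-0.0397  0.0309] ctr [ 0.6165 -0.1807]
scene br top 111 [0.502 0.158 0.14 ] [0.568 0.203 0.148]
scene br plane [0.5636 0.1791] -9.843429555932035 518 [-0.0214  0.0225] ctr [0.5637 0.1796]
side upright plane [ 0.6164 -0.1605] 16.96816861488707 131 u [-0.008   0.0632] w [-0.0594  0.0207] ctr [ 0.622 -0.179]
side br top 144 [0.508 0.161 0.14 ] [0.566 0.204 0.151]
side br plane [0.5572 0.1861] 77.91920406938566 209 [-0.0225  0.0104] ctr [0.5631 0.1849]
orange [ 0.393 -0.499  0.03 ] [ 0.577 -0.381  0.224]
tool now [ 0.2762 -0.6155  0.2257] az 114.17 shift cm [-17.39 -32.05  28.99] spin 0.212 clock 0.1
```

Request:
move_arm(commands=[[[-4.4,0,0,0],[-4.4,0,0,0],[-4.4,0,0,0],[-4.2,0,0,0],[0,-2.5,2.3,0],[0,-3.5,3.2,0],[0,-3.5,3.2,0],[0,-3.5,3.2,0]]])

```text
clock: 0.9
tool_pos: [0.3464, -0.4524, 0.4]
orientation: [14.0, 90.0, 128.1]
force: [1.1, 0.2, 0.9]
opening: 0.0876
```

Request:
move_arm(commands=[[[0,-3.5,3.2,0],[0,-3.5,3.2,0],[0,-3.5,3.2,0],[0,-3.5,3.2,0],[0,-3.2,2.8,0],[0,-1.5,1.4,0.11],[4,0,0,0.11],[4,0,0,0]]])

```text
clock: 1.7
tool_pos: [0.4479, -0.2214, 0.3202]
orientation: [-100.9, 89.9, 0.6]
force: [1.1, 0.2, -0.4]
opening: 0.0879
```

Run:
```python
from h import *
a,_,o=grab('wrist'); go((.45,-.22,.32),102,o)
cv2.imwrite('pics/e.png',a[:,:,::-1])
X,_=cloud('wrist'); Q=X.reshape(-1,3); Q=Q[np.isfinite(Q).all(1)]
s=rect(Q,.02,.23,(.62,-.18),.08); print(len(s),s.min(0),s.max(0))
```

```text
tool now [ 0.4479 -0.2214  0.3202] az 101.46 shift cm [ 0.02 -0.23  0.09] spin -0.009 clock 1.7
4882 [ 0.60472533 -0.21447273  0.02005092] [ 0.64690576 -0.14563756  0.20291057]
```

View pics/e.png

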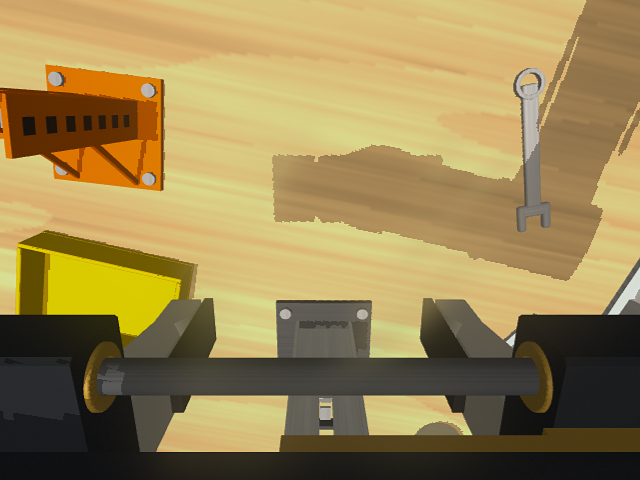

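The wrist view shows the grey upright's front face at about (325,370) between the fingers, with a slot at (325,415), plus the orange post, tray and wrench. I back off a little so the gripper covers less of it.

Request:
move_arm(commands=[[[0,4,0,0],[2.0,3.0,0,0],[0,0,0,0],[0,0,0,0]]])

```text
clock: 2.15
tool_pos: [0.3784, -0.2368, 0.3015]
orientation: [-131.9, 90.0, -30.4]
force: [0.1, 0.1, -0.3]
opening: 0.0875
```

```bash
cat >> h.py <<'E'
def face(Q,lo=.03,hi=.219):
    s=Q[(Q[:,2]>lo)&(Q[:,2]<hi)&(np.hypot(Q[:,0]-.617,Q[:,1]+.18)<.05)]
    a=np.radians(12.); off=np.median(s[:,:2]@[np.cos(a),np.sin(a)])
    for i in range(10):
        n=np.array([np.cos(a),np.sin(a)]); r=s[:,:2]@n-off; m=s[abs(r)<(.006 if i<5 else .002)]
        c=m[:,:2].mean(0); _,v=np.linalg.eigh(np.cov((m[:,:2]-c).T)); n=v[:,0]*np.sign(v[0,0]); a=np.arctan2(n[1],n[0]); off=c@n
    t=np.array([-n[1],n[0]]); return m,n,t,off,np.degrees(a)
E
python3 - <<'E'
from h import *
a,_,o=grab('wrist'); print(o['tool_pos'])
cv2.imwrite('pics/f.png',cv2.resize(a[240:,220:440],None,fx=2.4,fy=2.4,interpolation=2)[:,:,::-1])
Q=cloud('wrist')[0]; F=Q.reshape(-1,3); F=F[np.isfinite(F).all(1)]
m,n,t,off,ang=face(F); w=m[:,:2]@t
print(len(m),'ang',ang,'off',off,'z',m[:,2].min(),m[:,2].max())
for z in np.arange(.03,.22,.02):
    q=m[(m[:,2]>z)&(m[:,2]<z+.02)]
    if len(q)>20: ww=np.sort(q[:,:2]@t); g=np.diff(ww); i=g.argmax(); print(round(z,2),len(q),ww[[0,-1]].round(4),'mid',ww[[0,-1]].mean().round(4),'gap',ww[i].round(4),ww[i+1].round(4),'res',(q[:,:2]@n-off).mean().round(4))
E
```

```text
[ 0.37835655 -0.23677726  0.30149045]
2383 ang 11.351151885150093 off 0.5654604465504598 z 0.03934382354480048 0.10566252853685093
0.03 316 [-0.3322 -0.2628] mid -0.2975 gap -0.3048 -0.3036 res 0.0
0.05 709 [-0.3323 -0.2624] mid -0.2973 gap -0.3048 -0.3036 res 0.0
0.07 781 [-0.3321 -0.2623] mid -0.2972 gap -0.3047 -0.3037 res -0.0
0.09 577 [-0.3322 -0.2621] mid -0.2972 gap -0.3037 -0.3026 res -0.0
```

View pics/f.png

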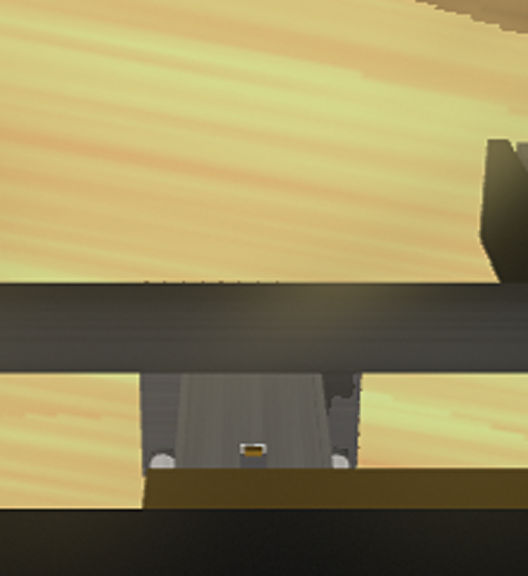

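The enlarged view shows the upright's front face (crop x 180–330) with the lower slot's foot and yellow pin at (253,450). The fitted face is 70 mm wide at yaw 11.4°, which matches the given size. Now over the bracket.

Run:
```python
from h import *
go((.545,.183,.30),80.2)
```

```text
tool now [ 0.3791 -0.2367  0.3016] az 101.56 shift cm [  0.16 -24.66  37.8 ] spin 0.373 clock 2.2
```

Request:
move_arm(commands=[[[0,-1.5,2.3,0],[0,-2.6,4.0,0],[0,-2.6,4.0,0],[0,-2.6,4.0,0],[0,-2.6,4.0,0],[0,-2.6,4.0,0],[0,-2.6,4.0,0],[0,-2.6,4.0,0]]])

```text
clock: 3.0
tool_pos: [0.5122, 0.1028, 0.3014]
orientation: [-86.9, 89.9, 14.7]
force: [0.5, -0.9, -0.2]
opening: 0.0877
```

Request:
move_arm(commands=[[[0,-2.6,4.0,0],[0,-2.4,3.5,0.12],[0.1,0,0,0.13],[0,0,0,0.12],[0,0,0,0],[0,0,0,0]]])

```text
clock: 3.6
tool_pos: [0.5454, 0.1839, 0.2997]
orientation: [-128.0, 90.0, -47.4]
force: [0.3, -0.7, 0.1]
opening: 0.0875
```

Run:
```python
from h import *
a,_,o=grab('wrist'); go((.530,.1854,.30),80.2,o)
cv2.imwrite('pics/g.png',a[:,:,::-1])
F=cloud('wrist')[0].reshape(-1,3); F=F[np.isfinite(F).all(1)]
s=rect(F,.139,.152,(.54,.183),.06); print(len(s),np.median(s[:,2]))
def P(q):
    r=cv2.minAreaRect((q[:,:2]*1000).astype(np.float32)); print(len(q),np.round(r[0],1),np.round(r[1],1),round(r[2],2))
P(s)
a=np.radians(-9.84); n=np.array([np.cos(a),np.sin(a)]); t=np.array([-n[1],n[0]])
u=s[:,:2]@n; w=s[:,:2]@t; print('u',u.min(),u.max(),'w',w.min(),w.max())
e=u.max(); P(s[u>e-.0055]); web=s[(u<e-.012)]; P(web)
for lo in np.arange(e-.06,e,.005):
    k=(u>lo)&(u<lo+.005)
    if k.sum()>3: print(round(lo-e,3),k.sum(),w[k].min().round(4),w[k].max().round(4),w[k].mean().round(4))
s=rect(F,.003,.012,(.45,.2),.06); P(s)
```

```text
tool now [0.5454 0.1839 0.2997] az 80.58 shift cm [-0.03  1.54 -0.11] spin 0.007 clock 3.6
1364 0.14451822685131108
1364 [536.6 186.4] [43.9 58.5] 80.7
u 0.4675805233269222 0.5262652997673923 w 0.2536656291610789 0.29749379946978505
350 [562.9 182. ] [43.7  5.5] 80.19
780 [530.8 187.8] [ 9.4 46.6] 80.54
-0.06 71 0.271 0.2801 0.2755
-0.055 87 0.271 0.2801 0.2755
-0.05 82 0.271 0.2802 0.2757
-0.045 88 0.2711 0.2803 0.2757
-0.04 81 0.2711 0.2803 0.2757
-0.035 84 0.2711 0.2804 0.2757
-0.03 80 0.2711 0.2804 0.2759
-0.025 83 0.2711 0.2805 0.2756
-0.02 78 0.2711 0.2806 0.2758
-0.015 74 0.2712 0.2806 0.2756
-0.01 234 0.2537 0.2975 0.2757
-0.005 321 0.2537 0.2974 0.2753
2820 [459.9 195.1] [45.4 97.8] 80.12
```

View pics/g.png

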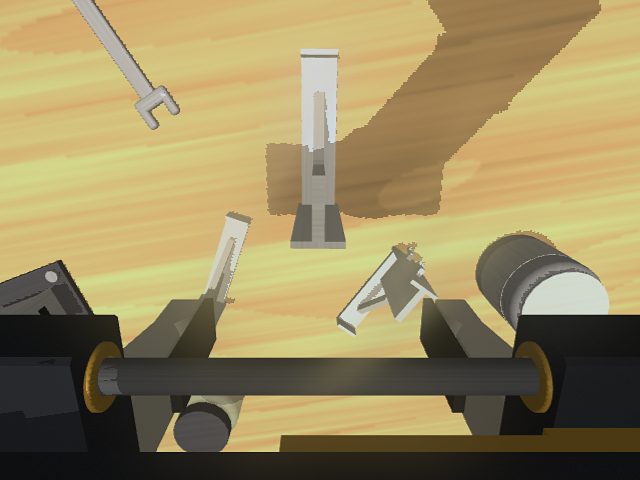

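The wrist view shows the large bracket at (320,150–248), its arm towards the robot and its back plate at (318,243). The fit gives web 9.4 mm thick, plate 43.8 wide, top at 144.5 mm and yaw −9.5°, all matching. The small brackets, can and jar are clear of the fingers. Descending to grip.

Request:
move_arm(commands=[[[2.0,1.35,0.1,0],[4,0,0,0],[4,0,0,0],[3.5,0,0,0],[2.5,0,0,0],[2.0,0,0,0],[1.4,0,0,0],[0,0,0,0]]], jaw=5)

```text
clock: 4.45
tool_pos: [0.5309, 0.1858, 0.1039]
orientation: [133.6, 89.8, -146.0]
force: [-0.2, -0.6, 0.7]
opening: 0.0501
```

Run:
```python
from h import *
o=get_obs(); go((.5321,.1871,.106),80.5,o); print(o['force'],o['opening'])
```

```text
tool now [0.5309 0.1858 0.1039] az 80.45 shift cm [-0.21 -0.1   0.15] spin -0.001 clock 4.45
[-0.24083774 -0.64575926  0.71903446] 0.05014957089261193
```

Request:
move_arm(commands=[[[-0.2,-0.1,0.15,0],[0,0,0,0]]])

```text
clock: 4.65
tool_pos: [0.5341, 0.1886, 0.1091]
orientation: [-50.3, 89.9, 30.1]
force: [0.2, -0.2, 0.5]
opening: 0.05
```

Request:
move_arm(commands=[[[0,0,0,0],[0,0,0,0],[0,0,0,0],[0,0,0,0],[0,0,0,0],[0,0,0,0],[0,0,0,0],[0,0,0,0]]], jaw=0)

```text
clock: 5.45
tool_pos: [0.5328, 0.1879, 0.1074]
orientation: [128.1, 90.0, -151.6]
force: [-0.3, 0.5, -0.9]
opening: 0.0098
```

Run:
```python
from h import *
o=get_obs(); go((.5321,.1871,.106),80.5,o); print(o['force'],o['moment'],o['opening'])
```

```text
tool now [0.5328 0.1879 0.1074] az 80.36 shift cm [ 0.14  0.06 -0.09] spin -0.002 clock 5.45
[-0.26970541  0.50493519 -0.89314902] [-0.10136449  0.04605315 -0.00767412] 0.00982167153199273
```

Gripped at 9.8 mm opening. Lift gently and look.

Request:
move_arm(commands=[[[-0.3,0,0,0],[-0.8,0,0,0],[-1.6,0,0,0],[-2.0,0,0,0],[-2.0,0,0,0],[-2.0,0,0,0],[-2.0,0,0,0],[-1.3,0,0,0]]])

```text
clock: 6.25
tool_pos: [0.5334, 0.1882, 0.2297]
orientation: [-48.1, 89.9, 32.3]
force: [0.2, 0.5, -1.7]
opening: 0.0099
```

Request:
move_arm(commands=[[[-0.5,0,0,0],[0,0,0,0],[0,0,0,0],[0,0,0,0]]])

```text
clock: 6.65
tool_pos: [0.5325, 0.1877, 0.2314]
orientation: [130.9, 89.9, -148.7]
force: [-0.4, -0.9, -3.4]
opening: 0.0101
```

```bash
cat >> h.py <<'E'
def held(show=None):
    """bracket as seen in tool coordinates (m) from last wrist picture"""
    c=calibration('wrist'); f=np.load('wrist.npz'); d=f['d']; K=c['mtx']; v,u=np.mgrid[0:480,0:640]
    P=np.stack([(u-K[0,2])/K[0,0]*d,-(v-K[1,2])/K[1,1]*d,-d],-1); T=c['tool_from_camera']; X=P@T[:3,:3].T+T[:3,3]; X[d==0]=np.nan
    return X
E
python3 - <<'E'
from h import *
a,_,o=grab('wrist'); print(o['tool_pos'],o['orientation'],o['force'],o['moment'],o['opening'])
cv2.imwrite('pics/h.png',a[:,:,::-1])
X=held(); Q=X.reshape(-1,3); Q=Q[np.isfinite(Q).all(1)]
# expected: arm top at tool x = .107-.008=.099, y .03..+.12 ; z +-.018
s=Q[(abs(Q[:,2])<.03)&(Q[:,0]>.06)&(Q[:,0]<.125)&(Q[:,1]>.0)&(Q[:,1]<.14)]
for y in np.arange(0,.14,.01):
    q=s[(s[:,1]>y)&(s[:,1]<y+.01)]
    if len(q)>5: print(round(y,2),len(q),'x',np.percentile(q[:,0],[1,50,99]).round(4),'z',np.percentile(q[:,2],[0,50,100]).round(4))
E
```

```text
[0.5324669  0.18772014 0.23144065] [ 130.89766026   89.89222018 -148.74301127] [-0.36823928 -0.86484558 -3.35235406] [-0.01607021 -0.07719519 -0.03052348] 0.010141444947007711
0.0 503 x [0.0983 0.0998 0.1015] z [-0.0169  0.0079  0.019 ]
0.01 530 x [0.0983 0.0999 0.1012] z [-0.0167  0.0078  0.0189]
0.02 563 x [0.0982 0.0999 0.1013] z [-0.0171 -0.0055  0.0186]
0.03 589 x [0.0984 0.0999 0.1014] z [-0.0169 -0.0055  0.019 ]
0.04 616 x [0.0983 0.0999 0.1015] z [-0.0167  0.0076  0.0189]
0.05 624 x [0.0983 0.0999 0.1014] z [-0.0171 -0.0053  0.0187]
0.06 1053 x [0.0604 0.0994 0.1013] z [-0.0169  0.0009  0.019 ]
0.07 1113 x [0.0694 0.0995 0.1015] z [-0.0167  0.0014  0.0189]
0.08 1111 x [0.0795 0.0996 0.1015] z [-0.017   0.0008  0.0187]
0.09 1119 x [0.0984 0.1    0.1015] z [-0.0168  0.0014  0.019 ]
0.1 1165 x [0.0983 0.1    0.1016] z [-0.017   0.0008  0.0188]
0.11 1215 x [0.0983 0.1    0.1017] z [-0.017   0.0008  0.019 ]
0.12 1493 x [0.0767 0.0792 0.1013] z [-0.017   0.0009  0.019 ]
```

View pics/h.png

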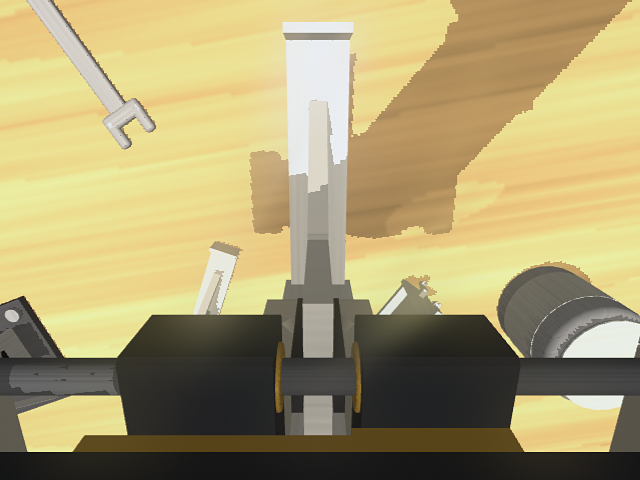

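The bracket is held level: the arm top stays at tool x 0.0998–0.1000 along its length. Its centre appears at tool z +1.0 mm, so I allow for that camera bias when aligning. Move off with smooth small steps.

Request:
move_arm(commands=[[[0,0.5,0,-0.03],[0,1.0,0,-0.06],[0,1.0,0,-0.07],[0,0.5,0,-0.07],[0,0,0,-0.07],[0,0.3,-0.6,-0.04],[0,0.3,-1.2,-0.025],[0,0.3,-1.8,0]]])

```text
clock: 7.5
tool_pos: [0.5002, 0.154, 0.2322]
orientation: [100.7, 90.0, -157.8]
force: [0.0, -0.0, -2.1]
opening: 0.0099
```

Request:
move_arm(commands=[[[0,0.3,-2.2,0],[0,0.3,-2.5,0],[0,0.3,-2.5,0],[0,0.3,-2.5,0],[0,0.3,-2.5,0],[0,0.3,-2.5,0],[0,0.3,-2.5,0],[0,0.3,-2.5,0]]])

```text
clock: 8.3
tool_pos: [0.5151, -0.0455, 0.2325]
orientation: [88.6, 90.0, -170.2]
force: [-0.0, -0.2, -3.2]
opening: 0.0099
```

Run:
```python
from h import *
o=get_obs(); go((.5411,-.1956,.231),101.4,o); print(o['force'])
```

```text
tool now [ 0.5151 -0.0455  0.2325] az 101.26 shift cm [  0.15   0.38 -15.23] spin -0.003 clock 8.3
[-0.03380333 -0.17079718 -3.22259864]
```

Request:
move_arm(commands=[[[0,0.3,-2.4,0],[0,0.1,-2.4,0],[0,0,-2.4,0],[0,0,-2.2,0],[0,0,-2.0,0],[0,0,-1.6,0],[0,0,-1.2,0],[0,0,-0.7,0]]])

```text
clock: 9.1
tool_pos: [0.5405, -0.1918, 0.2323]
orientation: [77.5, 90.0, 178.7]
force: [-0.3, 0.2, -2.0]
opening: 0.0097
```

Request:
move_arm(commands=[[[0.5,0,-0.3,0],[0.9,0,0,0],[0.7,0,0,0],[0,0,0,0],[0,0,0,0],[0,0,0,0]]])

```text
clock: 9.7
tool_pos: [0.5417, -0.1934, 0.2119]
orientation: [-118.2, 90.0, -16.9]
force: [0.4, 0.3, -2.9]
opening: 0.0097
```

Run:
```python
from h import *
s,_,o=grab('side'); c,_,_=grab('scene'); w,_,o=grab('wrist')
go((.5411,-.1956,.210),101.4,o); print(o['force'],o['moment'])
# project expected points into side/scene for check
def pix(n,p):
    C=calibration(n); q=np.linalg.inv(C['T'])@np.r_[p,1]; K=C['mtx']; return np.array([K[0,0]*q[0]/-q[2]+K[0,2],-K[1,1]*q[1]/-q[2]+K[1,2]]).round(0)
print(pix('side',(.6129,-.1802,.16)),pix('scene',(.6129,-.1802,.16)))
A=cv2.resize(s[130:260,220:360],None,fx=4,fy=4,interpolation=2)
cv2.imwrite('pics/i.png',A[:,:,::-1])
X=held(); Q=X.reshape(-1,3); Q=Q[np.isfinite(Q).all(1)]
q=Q[(abs(Q[:,2])<.03)&(Q[:,0]>.094)&(Q[:,0]<.106)&(Q[:,1]>.0)&(Q[:,1]<.12)]
print('arm slope',np.polyfit(q[:,1],q[:,0],1),'z',np.percentile(q[:,2],[0.5,99.5]))
lip=Q[(abs(Q[:,2])<.025)&(Q[:,0]>.072)&(Q[:,0]<.083)&(Q[:,1]>.1)]; print('lip y',lip[:,1].min(),lip[:,1].max(),len(lip))
# upright in tool frame: sides below
F=cloud('wrist')[0].reshape(-1,3); F=F[np.isfinite(F).all(1)]
u=F[(np.hypot(F[:,0]-.63,F[:,1]+.177)<.08)&(F[:,2]>.02)]; print('upright pts',len(u))
```

```text
tool now [ 0.5417 -0.1935  0.212 ] az 101.3 shift cm [ 0.2  0.1 -0.2] spin -0.002 clock 9.8
[-0.67031713  0.04258517 -2.31274829] [ 0.04086395 -0.0001203  -0.03044208]
[307. 195.] [266. 258.]
arm slope [0.00108906 0.09987332] z [-0.01696056  0.01878476]
lip y 0.12147507537535832 0.12684860335994694 879
upright pts 3073
```

View pics/i.png

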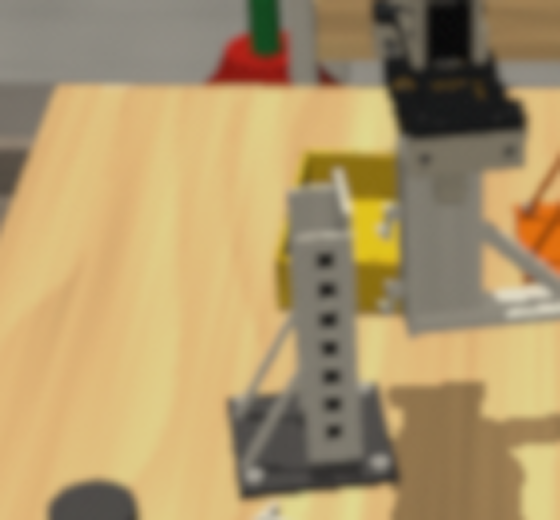

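The side view (4x crop) shows the held bracket upright, its two claws (crop (385,225) and (390,290)) pointing at the upright's face at (345,240) and at matching heights, with about 4 cm gap. Next I compare the lateral positions of upright and bracket directly in the tool frame.

```bash
python3 - <<'E'
from h import *
X=held(); f=np.load('wrist.npz'); Q=X.reshape(-1,3); ok=np.isfinite(Q).all(1); Q=Q[ok]
F=cloud('wrist')[0].reshape(-1,3)[ok]
k=(np.hypot(F[:,0]-.63,F[:,1]+.177)<.085)&(F[:,2]>.02); q=Q[k]
print(q.min(0),q.max(0))
k=(F[:,2]>.02)&(abs(Q[:,2])<.05)&(Q[:,1]<-.05)&(Q[:,0]>.05); q=Q[k]; print(len(q))
for x in np.arange(.05,.2,.02):
    s=q[(q[:,0]>x)&(q[:,0]<x+.02)]
    if len(s)>10: h=s[s[:,1]>np.percentile(s[:,1],97)-.004]; print(round(x,2),len(s),'y',np.percentile(s[:,1],[2,50,98]).round(4),'z',h[:,2].min().round(4),h[:,2].max().round(4), np.polyfit(h[:,2],h[:,1],1).round(4))
E
grep -c . h.py
```

```text
[-0.05892165 -0.07357289 -0.03559191] [ 0.19126347 -0.00495218  0.03419485]
79
0.17 75 y [-0.0732 -0.0723 -0.0715] z -0.0356 0.0342 [ 0.0017 -0.0723]
35
```

Directly in the tool frame the face centre is at z −0.7 mm and the bracket centre at +0.9, so I shift −0.16 cm. The yaw difference is about 0.1°, the gap 39 mm. The claw is 34 mm above nominal, so I lower it 0.15 cm. Advance 3.4 cm.

Request:
move_arm(commands=[[[0.15,0,-0.16,0],[0,-0.3,0,0],[0,-0.6,0,0],[0,-0.6,0,0],[0,-0.5,0,0],[0,0,0,0],[0,0,0,0]]])

```text
clock: 10.55
tool_pos: [0.5614, -0.1912, 0.2098]
orientation: [72.1, 90.0, 173.4]
force: [-0.0, -0.4, -2.1]
opening: 0.0098
```

```bash
cat > lat.py <<'E'
from h import *
w,_,o=grab('wrist'); X=held(); Q=X.reshape(-1,3); ok=np.isfinite(Q).all(1); Q=Q[ok]; F=cloud('wrist')[0].reshape(-1,3)[ok]
print(o['clock'],o['tool_pos'].round(4),o['force'].round(2),o['moment'].round(3))
q=Q[(abs(Q[:,2])<.03)&(Q[:,0]>.094)&(Q[:,0]<.106)&(Q[:,1]>.0)&(Q[:,1]<.12)]
print('arm slope',np.polyfit(q[:,1],q[:,0],1).round(4),'z',np.percentile(q[:,2],[.5,99.5]).round(4),np.percentile(q[:,2],[.5,99.5]).mean().round(4))
yf=-.0332-(.0391-float(__import__('sys').argv[1]))*0
q=Q[(F[:,2]>.02)&(abs(Q[:,2])<.05)&(Q[:,1]<-.025)&(Q[:,0]>.115)]
if len(q):
    m=q[:,1].max(); h=q[q[:,1]>np.percentile(q[:,1],97)-.004]; print(len(h),'face y',np.median(h[:,1]).round(4),'gap',(-.0332-np.median(h[:,1])).round(4),'z',h[:,2].min().round(4),h[:,2].max().round(4),((h[:,2].min()+h[:,2].max())/2).round(4),np.polyfit(h[:,2],h[:,1],1).round(4))
E
python3 lat.py 0
```

```text
10.55 [ 0.5614 -0.1912  0.2098] [-0.03 -0.41 -2.08] [-0.051 -0.005 -0.012]
arm slope [0.0012 0.0999] z [-0.017   0.0188] 0.0009
580 face y -0.0527 gap 0.0195 z -0.0342 0.0358 0.0008 [ 0.0007 -0.0527]
```

Aligned to 0.1 mm, gap 19.5 mm. Now inserting.

Request:
move_arm(commands=[[[0,-0.2,0,0],[0,-0.3,0,0],[0,-0.3,0,0],[0,-0.3,0,0],[0,-0.2,0,0],[0,-0.1,0,0],[0,0,0,0]]])

```text
clock: 11.3
tool_pos: [0.5752, -0.1885, 0.2099]
orientation: [71.2, 90.0, 172.5]
force: [-0.7, -0.6, -2.1]
opening: 0.0096
```

```bash
python3 lat.py 0
```

```text
11.3 [ 0.5752 -0.1885  0.2099] [-0.65 -0.61 -2.07] [-0.026  0.02   0.006]
arm slope [0.0012 0.0999] z [-0.017   0.0188] 0.0009
1021 face y -0.0385 gap 0.0053 z -0.034 0.0361 0.001 [ 0.0009 -0.0385]
```

Claws are about 13 mm into the slots with no contact force. Closing the rest.

Request:
move_arm(commands=[[[0,-0.15,0,0],[0,-0.15,0,0],[0,-0.1,0,0],[0,0,0,0]]])

```text
clock: 11.75
tool_pos: [0.5791, -0.1877, 0.2101]
orientation: [-124.5, 90.0, -23.2]
force: [-0.1, 0.1, -2.6]
opening: 0.0097
```

Request:
move_arm(commands=[[[0,-0.05,0,0],[0,-0.05,0,0],[0,0,0,0]]])

```text
clock: 12.05
tool_pos: [0.58, -0.1876, 0.2101]
orientation: [-97.1, 90.0, 4.1]
force: [0.4, -0.1, -1.9]
opening: 0.0097
```

Request:
move_arm(commands=[[[0,-0.05,0,0],[0,0,0,0]]])

```text
clock: 12.25
tool_pos: [0.5802, -0.1875, 0.21]
orientation: [82.3, 90.0, -176.5]
force: [-1.9, -1.0, -1.1]
opening: 0.01
```

Request:
move_arm(commands=[[[0,-0.05,0,0],[0,0,0,0]]])

```text
clock: 12.45
tool_pos: [0.5803, -0.1876, 0.2099]
orientation: [82.6, 89.9, -176.1]
force: [-4.4, -0.5, -0.6]
opening: 0.01
```

Pushed on the face with about 4.4 N. Lowering.

Request:
move_arm(commands=[[[0.1,0,0,0],[0.2,0,0,0],[0.2,0,0,0],[0.2,0,0,0],[0.1,0,0,0]]])

```text
clock: 12.95
tool_pos: [0.5802, -0.1875, 0.2017]
orientation: [80.0, 89.9, -178.8]
force: [-4.7, -0.9, 0.8]
opening: 0.0097
```

Request:
move_arm(commands=[[[0.1,0,0,0],[0.1,0,0,0],[0.1,0,0,0],[0.1,0,0,0],[0,0,0,0]]])

```text
clock: 13.45
tool_pos: [0.5802, -0.1875, 0.1977]
orientation: [79.8, 89.9, -178.9]
force: [-5.2, -1.5, -2.1]
opening: 0.0097
```

Request:
move_arm(commands=[[[0.1,0,0,0],[0.1,0,0,0],[0.1,0,0,0],[0.1,0,0,0],[0,0,0,0]]])

```text
clock: 13.95
tool_pos: [0.5802, -0.1875, 0.1937]
orientation: [78.6, 89.9, 179.9]
force: [-4.4, -1.1, 0.0]
opening: 0.0098
```

Request:
move_arm(commands=[[[0.1,0,0,0],[0.1,0,0,0],[0.1,0,0,0],[0,0,0,0]]])

```text
clock: 14.35
tool_pos: [0.5802, -0.1875, 0.1907]
orientation: [78.6, 89.9, 179.9]
force: [-4.0, -1.3, -1.5]
opening: 0.0096
```

Request:
move_arm(commands=[[[0.1,0,0,0],[0.1,0,0,0],[0.1,0,0,0],[0,0,0,0]]])

```text
clock: 14.75
tool_pos: [0.5802, -0.1875, 0.1877]
orientation: [77.7, 89.9, 179.0]
force: [-5.2, -1.5, -2.0]
opening: 0.0096
```

Request:
move_arm(commands=[[[0.1,0,0,0],[0.1,0,0,0],[0,0,0,0]]])

```text
clock: 15.05
tool_pos: [0.5802, -0.1876, 0.1859]
orientation: [84.6, 89.9, -174.2]
force: [-5.4, -0.9, -1.3]
opening: 0.0101
```

Request:
move_arm(commands=[[[0.1,0,0,0],[0.1,0,0,0],[0,0,0,0]]])

```text
clock: 15.35
tool_pos: [0.5802, -0.1877, 0.1843]
orientation: [99.0, 89.9, -159.7]
force: [-5.8, -2.6, 1.5]
opening: 0.0097
```

Request:
move_arm(commands=[[[0.1,0,0,0],[0.1,0,0,0],[0,0,0,0]]])

```text
clock: 15.65
tool_pos: [0.5802, -0.1878, 0.1824]
orientation: [105.1, 89.9, -153.7]
force: [-6.2, -2.9, 1.7]
opening: 0.01
```

Request:
move_arm(commands=[[[0.1,0,0,0],[0.1,0,0,0],[0,0,0,0]]])

```text
clock: 15.95
tool_pos: [0.58, -0.1879, 0.1805]
orientation: [105.6, 89.9, -153.2]
force: [-6.6, -2.0, 3.5]
opening: 0.0099
```

Barb engaged at a TCP height of about 0.187, so home should be near 0.173. Continuing in small steps.

Request:
move_arm(commands=[[[0.1,0,0,0],[0.1,0,0,0],[0,0,0,0]]])

```text
clock: 16.25
tool_pos: [0.5792, -0.1879, 0.1778]
orientation: [85.8, 89.8, -172.9]
force: [-6.3, -3.2, -3.1]
opening: 0.0096
```

Request:
move_arm(commands=[[[0.1,0,0,0],[0.1,0,0,0],[0,0,0,0]]])

```text
clock: 16.55
tool_pos: [0.5802, -0.1875, 0.1756]
orientation: [78.2, 89.9, 179.4]
force: [-5.5, -2.1, -1.4]
opening: 0.0097
```

Request:
move_arm(commands=[[[0.1,0,0,0],[0,0,0,0]]])

```text
clock: 16.75
tool_pos: [0.5802, -0.1875, 0.1749]
orientation: [81.0, 89.9, -177.8]
force: [-6.0, -1.0, -0.6]
opening: 0.0099
```

Request:
move_arm(commands=[[[0.05,0,0,0],[0,0,0,0]]])

```text
clock: 16.95
tool_pos: [0.5803, -0.1875, 0.1745]
orientation: [83.9, 89.9, -174.8]
force: [-7.0, -1.0, -0.2]
opening: 0.01
```

The push fell off at 0.178 and no stop has been felt since, so I look before pressing further.

```bash
python3 lat.py 0
python3 - <<'E'
from h import *
c,_,o=grab('scene'); A=cv2.resize(c[220:350,220:330],None,fx=4.5,fy=4.5,interpolation=2)
s,_,o=grab('side'); B=cv2.resize(s[150:250,270:370],None,fx=5,fy=5,interpolation=2)
h=max(len(A),len(B)); z=lambda I: cv2.copyMakeBorder(I,0,h-len(I),0,0,0)
I=np.hstack([z(A),z(B)]); I=cv2.resize(I,None,fx=.8,fy=.8); cv2.imwrite('pics/j.png',I[:,:,::-1]); print(I.shape)
E
```

```text
16.95 [ 0.5803 -0.1875  0.1745] [-6.97 -1.   -0.19] [-0.459  2.072  0.072]
arm slope [-0.0019  0.0999] z [-0.0169  0.0188] 0.0009
637 face y -0.0335 gap 0.0003 z -0.034 0.0361 0.001 [ 0.0011 -0.0335]
(468, 796, 3)
```

View pics/j.png

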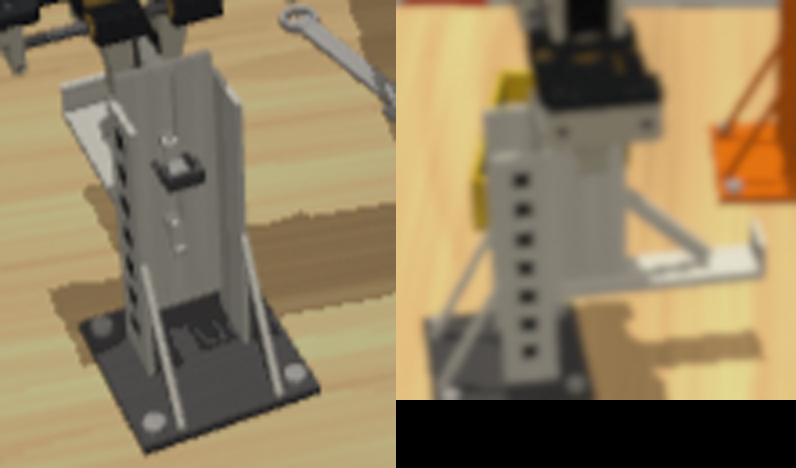

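Both claws are through the slots: in the scene half, claws at (170,140), (172,215) and (180,248), black catch block at (180,168). I measure claw against catch heights in the depth.

Run:
```python
from h import *
n=np.array([.9804,.1968]); t=np.array([-.1968,.9804])
for nm in ('scene',):
    X,p=cloud(nm); u=X[:,:,:2]@n-.5655; w=X[:,:,:2]@t+.298; z=X[:,:,2]
    k=(abs(w)<.02)&(u>.0075)&(u<.06)&(z>.04)&(z<.215)
    for r,c in zip(*np.where(k)): 
        if k[r,c] and (c%1==0): print(r,c,'u',round(u[r,c]*1000,1),'w',round(w[r,c]*1000,1),'z',round(z[r,c]*1000,1),p[r,c].tolist())
```

```text
255 275 u 7.5 w 19.3 z 168.0 [118, 116, 108]
258 266 u 7.7 w -1.8 z 167.0 [141, 138, 129]
259 265 u 8.9 w -4.6 z 166.1 [157, 155, 145]
259 266 u 10.2 w -2.8 z 166.4 [151, 148, 139]
259 267 u 11.2 w -0.9 z 166.5 [147, 144, 135]
259 268 u 10.6 w 1.6 z 165.2 [151, 148, 139]
260 266 u 8.3 w -2.3 z 162.0 [132, 130, 121]
260 267 u 11.9 w -1.3 z 164.3 [134, 132, 123]
260 268 u 7.6 w 2.5 z 159.8 [122, 119, 110]
261 266 u 9.2 w -2.7 z 160.0 [115, 113, 104]
261 267 u 12.7 w -1.7 z 162.2 [118, 115, 107]
261 268 u 9.0 w 1.9 z 158.3 [118, 115, 107]
262 266 u 9.5 w -3.0 z 157.5 [115, 112, 105]
262 267 u 9.7 w -0.8 z 156.9 [117, 114, 106]
263 266 u 9.9 w -3.3 z 155.1 [115, 112, 105]
263 267 u 13.0 w -2.1 z 157.0 [118, 115, 107]
263 268 u 11.3 w 0.8 z 154.7 [118, 114, 107]
263 269 u 9.7 w 3.7 z 152.5 [116, 112, 105]
263 271 u 8.6 w 8.7 z 149.9 [57, 55, 54]
263 272 u 10.3 w 10.4 z 150.5 [62, 61, 59]
263 273 u 19.0 w 9.5 z 157.4 [94, 92, 87]
263 274 u 18.9 w 11.9 z 156.5 [100, 97, 93]
264 266 u 9.2 w -3.2 z 151.7 [113, 110, 103]
264 267 u 7.6 w -0.4 z 149.5 [128, 125, 118]
264 268 u 13.9 w -0.3 z 154.
[... 5070 characters left out ...]
270 u 8.5 w 3.1 z 83.9 [118, 115, 107]
287 267 u 11.0 w -5.0 z 86.1 [107, 104, 97]
287 268 u 10.0 w -2.3 z 84.2 [116, 113, 106]
287 270 u 12.3 w 1.7 z 84.5 [123, 120, 112]
288 267 u 8.0 w -4.2 z 80.2 [108, 105, 98]
288 268 u 12.7 w -3.4 z 83.8 [124, 121, 113]
288 269 u 11.2 w -0.5 z 81.4 [139, 140, 131]
288 270 u 13.8 w 1.0 z 83.0 [153, 153, 143]
288 271 u 12.4 w 3.8 z 80.8 [133, 130, 122]
289 267 u 8.4 w -4.5 z 77.6 [115, 112, 104]
289 268 u 13.9 w -4.0 z 82.0 [121, 117, 109]
289 269 u 14.6 w -1.9 z 81.7 [140, 139, 129]
289 270 u 9.1 w 2.5 z 75.5 [134, 133, 124]
289 271 u 14.0 w 3.2 z 79.2 [116, 113, 105]
290 268 u 13.8 w -4.1 z 78.9 [109, 107, 99]
290 270 u 9.5 w 2.2 z 72.8 [111, 108, 101]
```

Run:
```python
from h import *
f=cv2.imread('pics/f.png'); A=cv2.resize(f,(220,240),interpolation=cv2.INTER_AREA)[:,:,::-1]
for r in range(180,197): print(240+r, [A[r,c].tolist() for c in (104,106)])
c=calibration('wrist'); K=c['mtx']; W=np.eye(4); W[:3,:3]=Ro.from_euler('xyz',[-131.9,90.0,-30.4],degrees=True).as_matrix(); W[:3,3]=(.37836,-.23678,.30149); T=W@c['tool_from_camera']
n=np.array([.9804,.1968,0])
for r in range(422,434):
    d=T[:3,:3]@np.array([(325-K[0,2])/K[0,0],-(r-K[1,2])/K[1,1],-1]); s=(.5655-n@T[:3,3])/(n@d); p=T[:3,3]+s*d; print(r,p.round(4))
```

```text
420 [[96, 92, 85], [98, 95, 87]]
421 [[95, 93, 86], [99, 95, 88]]
422 [[95, 92, 85], [98, 95, 87]]
423 [[94, 91, 83], [95, 91, 84]]
424 [[98, 95, 89], [106, 104, 99]]
425 [[130, 126, 115], [167, 169, 167]]
426 [[81, 64, 29], [86, 68, 34]]
427 [[80, 60, 22], [81, 60, 20]]
428 [[125, 94, 30], [127, 96, 30]]
429 [[127, 96, 34], [128, 96, 33]]
430 [[91, 83, 68], [92, 83, 68]]
431 [[79, 78, 79], [80, 79, 80]]
432 [[79, 78, 77], [80, 79, 77]]
433 [[80, 78, 78], [81, 79, 79]]
434 [[81, 78, 78], [81, 78, 78]]
435 [[78, 65, 38], [79, 65, 39]]
436 [[77, 60, 24], [77, 61, 24]]
422 [ 0.6129 -0.18    0.086 ]
423 [ 0.6129 -0.18    0.0875]
424 [ 0.6129 -0.18    0.0891]
425 [ 0.6129 -0.18    0.0906]
426 [ 0.613  -0.1801  0.0921]
427 [ 0.613  -0.1801  0.0936]
428 [ 0.613  -0.1801  0.0951]
429 [ 0.613  -0.1801  0.0965]
430 [ 0.613  -0.1802  0.098 ]
431 [ 0.613  -0.1802  0.0995]
432 [ 0.613  -0.1802  0.1009]
433 [ 0.613  -0.1802  0.1024]
```

The first wrist view puts the lower slot's edge at z ≈ 0.090, so home should be at a TCP height of about 0.174 ± 2 mm. The drop in force fits the snap. I press on gently until the stop is felt.

Request:
move_arm(commands=[[[0.05,0,0,0],[0,0,0,0]]])

```text
clock: 17.3
tool_pos: [0.5802, -0.1875, 0.1741]
orientation: [83.0, 89.9, -175.8]
force: [-6.9, -0.8, -0.4]
opening: 0.0096
```

Request:
move_arm(commands=[[[0.05,0,0,0],[0,0,0,0]]])

```text
clock: 17.5
tool_pos: [0.5803, -0.1876, 0.174]
orientation: [93.3, 89.9, -165.4]
force: [-7.3, -0.1, 3.4]
opening: 0.0098
```

Request:
move_arm(commands=[[[0.05,0,0,0],[0,0,0,0]]])

```text
clock: 17.7
tool_pos: [0.5803, -0.1876, 0.1739]
orientation: [105.1, 90.0, -153.6]
force: [-8.0, -0.1, 6.5]
opening: 0.0098
```

Rigid stop reached at 0.1740, as predicted. One more small press, then a slight upward tug to test the latch.

Request:
move_arm(commands=[[[0.05,0,0,0],[0,0,0,0],[0,0,0,0]]])

```text
clock: 18.0
tool_pos: [0.5803, -0.1876, 0.1739]
orientation: [130.2, 90.0, -128.5]
force: [-10.8, 0.9, 9.0]
opening: 0.0101
```

Request:
move_arm(commands=[[[-0.1,0.05,0,0],[-0.1,0.0,0,0],[0,0,0,0]]])

```text
clock: 18.3
tool_pos: [0.5802, -0.1875, 0.1745]
orientation: [71.6, 90.0, 172.9]
force: [-5.3, -0.5, -1.1]
opening: 0.01
```

Request:
move_arm(commands=[[[-0.1,0,0,0],[0,0,0,0]]])

```text
clock: 18.5
tool_pos: [0.5802, -0.1874, 0.1752]
orientation: [67.7, 90.0, 169.0]
force: [-5.0, -0.5, -2.6]
opening: 0.0097
```

Request:
move_arm(commands=[[[-0.05,0,0,0],[0,0,0,0]]])

```text
clock: 18.7
tool_pos: [0.5802, -0.1874, 0.1757]
orientation: [66.3, 90.0, 167.6]
force: [-4.4, -1.4, -3.4]
opening: 0.0101
```

Request:
move_arm(commands=[[[-0.05,0,0,0],[0,0,0,0]]])

```text
clock: 18.9
tool_pos: [0.5802, -0.1874, 0.1761]
orientation: [64.2, 90.0, 165.4]
force: [-3.9, -0.8, -5.5]
opening: 0.0099
```

Request:
move_arm(commands=[[[-0.05,0,0,0],[0,0,0,0]]])

```text
clock: 19.1
tool_pos: [0.5802, -0.1874, 0.1764]
orientation: [61.6, 89.9, 162.9]
force: [-4.0, -1.4, -9.5]
opening: 0.0099
```

The upward tug meets stiff resistance after about 2 mm (−9.5 N), so the catch holds the claw. Back down to home, then release.

Request:
move_arm(commands=[[[0.1,0,0,0],[0.1,0,0,0],[0.1,0,0,0],[0.05,0,0,0],[0,0,0,0]]])

```text
clock: 19.6
tool_pos: [0.5803, -0.1879, 0.1748]
orientation: [-149.9, 89.9, -48.6]
force: [-8.7, -2.0, -0.2]
opening: 0.0102
```

Request:
move_arm(commands=[[[0.05,0,0,0],[0,0,0,0]]])

```text
clock: 19.8
tool_pos: [0.5804, -0.1879, 0.1744]
orientation: [-148.9, 89.9, -47.6]
force: [-8.4, -1.8, 0.9]
opening: 0.0099
```

Request:
move_arm(commands=[[[0.05,0,0,0],[0.05,0,0,0],[0,0,0,0]]])

```text
clock: 20.1
tool_pos: [0.5804, -0.188, 0.1739]
orientation: [-145.2, 89.9, -43.9]
force: [-9.5, -0.8, 3.7]
opening: 0.0098
```

Request:
move_arm(commands=[[[0.05,0.05,0,0],[0,0,0,0]]])

```text
clock: 20.3
tool_pos: [0.5804, -0.188, 0.1738]
orientation: [-125.8, 89.9, -24.5]
force: [-9.1, -0.6, 5.6]
opening: 0.0099
```

At the stop again (0.1738). Release.

Request:
move_arm(commands=[[[0,0,0,0],[0,0,0,0],[0,0,0,0],[0,0,0,0],[0,0,0,0],[0,0,0,0],[0,0,0,0]]], jaw=4)

```text
clock: 21.0
tool_pos: [0.5801, -0.1876, 0.1715]
orientation: [-172.4, 90.0, -71.1]
force: [0.3, -0.6, 0.3]
opening: 0.04
```

```bash
python3 lat.py 0
```

```text
21.0 [ 0.5801 -0.1876  0.1715] [ 0.29 -0.62  0.28] [ 0.03  -0.001 -0.014]
arm slope [0.0223 0.0983] z [-0.0176  0.0181] 0.0003
597 face y -0.0335 gap 0.0003 z -0.0339 0.0361 0.0011 [ 0.0016 -0.0335]
```

Released. It hangs at z ≈ 0.066 with a 0.022 rad droop. Retreating upward and checking.

Request:
move_arm(commands=[[[-0.5,0,0,0],[-1.5,0,0,0],[-2.5,0,0,0],[-3,0,0,0],[-3,0,0,0],[-2,3,0,0],[0,3,0,0],[0,0,0,0]]])

```text
clock: 21.85
tool_pos: [0.5189, -0.1998, 0.2987]
orientation: [-99.2, 89.8, 2.0]
force: [0.4, -0.4, 0.2]
opening: 0.04
```

Run:
```python
from h import *
w,_,o=grab('wrist'); c,_,_=grab('scene'); s,_,_=grab('side'); print(o['clock'],o['tool_pos'],o['force'])
F=cloud('wrist')[0].reshape(-1,3); F=F[np.isfinite(F).all(1)]
n=np.array([.9804,.1968]); t=np.array([-.1968,.9804]); u=F[:,:2]@n-.5655; v=F[:,:2]@t+.2983
k=(abs(v)<.025)&(u<-.065)&(u>-.14)&(F[:,2]>.06)&(F[:,2]<.085); a=np.polyfit(u[k],F[k,2],1); print('arm top fit slope,z at face',a.round(4),'origin z',(a[1]-.008).round(4),'lat',np.percentile(v[k],[.5,99.5]).round(4))
X=cloud('scene')[0]; U=X[:,:,:2]@n-.5655; V=X[:,:,:2]@t+.298; m=(abs(V)<.005)&(U>.006)&(U<.016)&(X[:,:,2]>.15)&(X[:,:,2]<.18); print('upper neck top z',X[m][:,2].max())
A=cv2.resize(c[225:345,225:325],None,fx=4,fy=4,interpolation=2); B=cv2.resize(s[150:270,260:360],None,fx=4,fy=4,interpolation=2)
cv2.imwrite('pics/k.png',np.hstack([A,B])[:,:,::-1])
```

```text
21.85 [ 0.51892982 -0.19978368  0.29866246] [ 0.43418592 -0.37518423  0.22784038]
arm top fit slope,z at face [0.0166 0.0736] origin z 0.0656 lat [-0.0173  0.0183]
upper neck top z 0.16669819338820924
```

View pics/k.png

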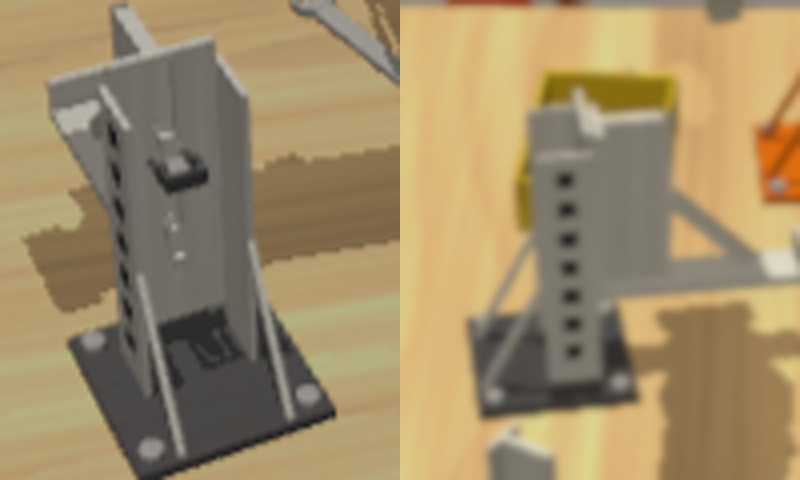

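Both views show the arm hanging free on the grey upright, with claws through both slots (crop (165,130) and (172,225)) and the gripper clear. Origin z is 0.0656 and tilt about 0.02 rad. Handing in.

```bash
python3 -c "
from plant import close_job; print(close_job())"
```

```text
the job is handed in; nothing more can be done
None
```

The largest storage arm is hanging on the grey upright, released, and I handed the job in at about 22 s. `close_job` gave no verdict.

**How it went:** I gripped the arm by its web and lined it up with the slots to about 0.1 mm in the wrist camera. With both claws in, I held it lightly on the face and lowered it in small steps. The push rose, dropped off at the snap, and met a rigid stop at the height I had predicted. The highest reading was about 14 N. The catch needed less push than the highest force the task allowed for.

**Final checks:**
- **Position:** the arm's origin is about 66 mm up the upright. It is centred to about 0.5 mm and within about 1 mm of the face.
- **Tilt:** about 0.02 rad, so the arm droops slightly.
- **Gripper:** clear of everything, with no force on the tool.
- **Bystanders:** the robot never came near the wrench, jar, can or tray; I did not measure their positions again.

**Less certain:**
- **Pin and catch:** I could not read either directly. I infer them from the rigid stop and from an upward tug, which met stiff resistance after about 2 mm.
- **Snap height:** the force dropped about 4 mm above the stop, not the stated 1.5 mm. The latch test and the final height both still say it is home.
- **Push towards the face:** it crept up to 7–11 N near the end instead of about 4 N.

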